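# Stack the hand dumbbells on their stand, heaviest at the bottom

## Task

Tidy the four hand dumbbells into one neat stack on the aluminium stand, each resting flat and square on the one below: red at the bottom on the stand's two pads, then blue, then green, then yellow on top, with every handle lying along the stand's length. Set each one down gently rather than dropping it, let go of it, and leave the bottle, the jar and the collar where they are.

Things in the scene. Friction and masses are not known exactly. Their poses are not given: they have to be found in the camera images.
- red_dumbbell: Loose hand dumbbell, about 900 g: two red hexagonal heads, 54 mm across flats and 38 mm thick, on a bare steel round handle 26 mm in diameter and 76 mm clear between the heads; 152 mm long in all. Origin: middle of the handle, on its axis, 27 mm above what its flats rest on. x runs along the handle. It starts lying level on the table on its flats.
- blue_dumbbell: Loose hand dumbbell, about 750 g: two blue hexagonal heads, 50 mm across flats and 36 mm thick, on a bare steel round handle 26 mm in diameter and 76 mm clear between the heads; 148 mm long in all. Origin: middle of the handle, on its axis, 25 mm above what its flats rest on. x runs along the handle. It starts lying level on the table on its flats.
- green_dumbbell: Loose hand dumbbell, about 600 g: two green hexagonal heads, 46 mm across flats and 34 mm thick, on a bare steel round handle 26 mm in diameter and 76 mm clear between the heads; 144 mm long in all. Origin: middle of the handle, on its axis, 23 mm above what its flats rest on. x runs along the handle. It starts lying level on the table on its flats.
- yellow_dumbbell: Loose hand dumbbell, about 450 g: two yellow hexagonal heads, 42 mm across flats and 32 mm thick, on a bare steel round handle 26 mm in diameter and 76 mm clear between the heads; 140 mm long in all. Origin: middle of the handle, on its axis, 21 mm above what its flats rest on. x runs along the handle. It starts lying level on the table on its flats.
- stand: Fixed low aluminium stand: base 190 x 80 mm (x by y), 8 mm thick, with two black rubber pads for a dumbbell's heads, each 44 x 66 mm, centred at x = -58 and +58 mm, tops 18 mm above the table. At each end a 6 mm thick stop, top 34 mm above the table, inner faces 176 mm apart. Origin: centre of the underside, on the table. x is its length, along which the handles must lie.
- water_bottle: Bystander: grey water bottle with a black cap, 68 mm in diameter, 140 mm high, standing loose. Leave it alone. Origin: centre of its underside, on the table.
- chalk_jar: Bystander: amber glass jar with a white lid, 72 mm in diameter, 85 mm high, standing loose. Leave it alone. Origin: centre of its underside, on the table.
- bar_collar: Bystander: dark steel ring collar, 76 mm outside and 52 mm inside diameter, 30 mm high, lying loose. Leave it alone. Origin: centre of its underside, on the table.
There are look-alikes about, which are no part of the job. Several things look just like the green_dumbbell: the one meant starts farthest from the robot's base.

How it is judged (in metres and radians):
On the way, in this order (a step that is already met when the one before it is completed fails the run):
1. The red dumbbell rests on the stand's pads (z of red_dumbbell in the frame of stand between 0.039 and 0.051 m and angle between the x axis of red_dumbbell and the x axis of stand, either way round below 0.2 rad and horizontal distance between red_dumbbell and stand below 0.015 m and linear speed of red_dumbbell below 0.02 m/s and contact force between red_dumbbell and the fingers below 0.1 N), for 0.2 s.
2. The blue dumbbell rests on the red one (z of blue_dumbbell in the frame of stand between 0.091 and 0.103 m and angle between the x axis of blue_dumbbell and the x axis of stand, either way round below 0.2 rad and horizontal distance between blue_dumbbell and red_dumbbell below 0.015 m and linear speed of blue_dumbbell below 0.02 m/s and contact force between blue_dumbbell and the fingers below 0.1 N), for 0.2 s.
3. The green dumbbell rests on the blue one (z of green_dumbbell in the frame of stand between 0.139 and 0.151 m and angle between the x axis of green_dumbbell and the x axis of stand, either way round below 0.2 rad and horizontal distance between green_dumbbell and blue_dumbbell below 0.015 m and linear speed of green_dumbbell below 0.02 m/s and contact force between green_dumbbell and the fingers below 0.1 N), for 0.2 s.
4. The yellow dumbbell rests on the green one (z of yellow_dumbbell in the frame of stand between 0.183 and 0.195 m and angle between the x axis of yellow_dumbbell and the x axis of stand, either way round below 0.2 rad and horizontal distance between yellow_dumbbell and green_dumbbell below 0.015 m and linear speed of yellow_dumbbell below 0.02 m/s and contact force between yellow_dumbbell and the fingers below 0.1 N), for 0.2 s.
At the end, for the whole second after the job is handed in: All four dumbbells released and at rest in one stack: red centred on the stand within 15 mm, then blue, green, yellow, each centred within 15 mm over the one below, at its stacked height within 6 mm, every handle within 0.2 rad of the stand's length (all of step 1 and all of step 2 and all of step 3 and all of step 4); the robot touches nothing.
It fails at once if the bottle, jar or collar is moved more than 30 mm or tipped over (distance of any of water_bottle, chalk_jar, bar_collar from where it was at the start of the episode above 0.03 m or angle between any of water_bottle, chalk_jar, bar_collar's own z axis and vertical above 0.5 rad).
It fails at once if a dumbbell is dropped (falls out of the fingers' touch faster than 0.6 m/s, about 18 mm of free fall) ((linear speed of red_dumbbell above 0.6 m/s and contact force between red_dumbbell and the fingers below 0.1 N) or (linear speed of blue_dumbbell above 0.6 m/s and contact force between blue_dumbbell and the fingers below 0.1 N) or (linear speed of green_dumbbell above 0.6 m/s and contact force between green_dumbbell and the fingers below 0.1 N) or (linear speed of yellow_dumbbell above 0.6 m/s and contact force between yellow_dumbbell and the fingers below 0.1 N)).
It fails at once if a dumbbell is slammed down (over 120 N on the stand or on the one below) (contact force between red_dumbbell and stand above 120 N or contact force between blue_dumbbell and red_dumbbell above 120 N or contact force between green_dumbbell and blue_dumbbell above 120 N or contact force between yellow_dumbbell and green_dumbbell above 120 N).
It also fails if it takes over 120 s, if anything falls off the work surface, if the arm or the gripper's body presses on something with over 40 N, if the wrist force passes 120 N, or if a joint passes its speed limit or range.

## Robot

A 6-joint arm with a two-finger parallel gripper is mounted at the origin on the work surface. World frame = base frame: x ahead of the robot, y to its left, z up, the work surface at z = 0. Lengths are in mm, angles in rad, forces in N, time in s.
With the tool pointing down it reaches from about 350 to 725 mm from the base axis. Payload 6 kg.
Tool frame: the origin (TCP) lies at the very end of the fingers, on their centre line; the grasp point (between the pads) lies robot.tcp_to_grasp behind it (robot.tcp_to_grasp is the distance from the TCP to the grasp point, in mm); z points along the fingers, y is the line along which they close (so a half turn about z gives the same grasp; the last joint's range is limited). The gripper opens to 85 mm and grips with 20 to 120 N. Pads are 22 mm wide; open, the fingers measure 114 mm over their backs; the gripper's body (76 mm by 85 mm) begins 54 mm behind the grasp point. The pads swing forward as they close: fully open they stand 13 mm farther back than shut.
Start: joints at [-0.82, 0.04, 0.085, 0, -1.615, -0.334], TCP at [242.908, -548.607, 231.261] pointing down, gripper open.
Joint ranges: [-2.56, 2.56], [-1.29, 2.01], [-1.08, 1.49], [-3.29, 1.98], [-2.81, -0.18], [-2.99, 2.99]. Speed limits (rad/s): [2.57, 2.57, 3.01, 3.14, 3.14, 3.14].

## Interface

Orientations are given as a unit quaternion [w, x, y, z].
In Python, from plant import robot, viewer, order gives the robot as it stands.
- The arm moves only by the tool send_rows, never from a script. Its argument "series" is a list of rows, each an object of numbers: "fingers": the finger opening in mm, from 0 to 85.4; "x", "y", "z": the shift along the tool's x, y, z in mm; "roll": the turn about the tool's z in rad. In form: [{"fingers": .., "x": .., "y": .., "z": .., "roll": ..}, ...]. A call has 1 to 12 rows; each row is the pose to reach, as a shift and turn from the pose commanded when the call began, along the tool's axes at that moment; what a row does not reach only later rows make up. A row lasts 1/12 s, in which the tool goes at most 41.7 mm and 7.16 degrees, less where a joint would pass 70% of its speed; a pose out of reach is approached as far as the arm can. A call with a gripper value outside its range is refused whole. The fingers move at their own pace and stop on an object; the grip force is fixed at half the most. Time passes only in rows, so rows that repeat a pose let the fingers close. It gives the time, the measured TCP pose, the force, the opening and the grip force at its end, in the units of the state.
- robot.read_state(): the state, without advancing time (a new reading comes with each control period).
- viewer.read_camera(name): name is "scene" or "top" or "wrist"; returns (picture, depth): 480x640x3 uint8, red, green, blue; 480x640 float32, mm along the optical axis (not along the pixel's ray), 0 where there is no reading.
- viewer.get_calibration(name): a dict with "fx", "fy", "cx", "cy" (pixels), "origin" and "orientation" of the camera in the world. Camera axes: x right, y up, looking along -z (the intrinsics and any distortion apply to the point x, -y, -z); pixel columns grow to the right and rows downward; lengths in mm; the calibration is good to about 2 mm. A picture is of the moment at which its call begins: read the wrist's pose just before it. get_calibration takes no time and is no camera call; for the wrist camera it gives the pose at the moment of the call.
- order.sign_off(): hands the job in; it is judged then, once.
The state is a dict: "clock": time; "qpos": joint angles; "joint_vel": joint speeds; "joint_torque": joint torques, N m; "ee_pos": TCP position; "tool_rot": TCP orientation; "wrist_force": force on the tool from outside, world axes, zero at the start; "wrist_torque": the same for the moment, N m; "grip_width": finger opening in mm; "finger_force": force on a finger pad.
Only numpy, scipy, OpenCV 4.12 (cv2) and the standard library are available. Lean on these libraries where they do the work, as an engineer would, in place of code of your own. Each camera call takes 0.05 s, during which the arm holds its last target. There are 200 camera calls.

## Working session

There is one attempt and no reset: what is moved stays moved. The work goes in short steps, Python scripts to look and compute and a tool call to move; the robot and the scene stay as the last step left them, time stands still between calls to the robot, and variables do not carry over. Pictures are saved under pics/ and viewed, at most 14 in all, crops included, and the job is handed in when it is done.

Besides the shell and the picture viewer there is one more tool, called after "Emit:" as name(argument=value, ...) on one line, values as JSON. send_rows: Moves the arm, as the interface text tells. Its arguments: {"type":"object","properties":{"series":{"type":"array"}},"required":["series"]}

```bash
mkdir -p pics; ls; python3 - <<'E'
from plant import robot, viewer, order
import cv2,numpy as np
for n in("top","scene"):
    p,d=viewer.read_camera(n);cv2.imwrite(f"pics/{n}0.png",p[:,:,::-1]);np.save(f"{n}0.npy",d);print(n,viewer.get_calibration(n))
print(robot.read_state(),robot.tcp_to_grasp)
E
```

```text
pics
top {'fx': 537.4187642952621, 'fy': 537.4187642952621, 'cx': 319.04316704859525, 'cy': 244.0778996250974, 'origin': array([ 400.40928687,   14.31199315, 1110.07907793]), 'orientation': array([-0.70417767, -0.03109166,  0.04135368,  0.70813628])}
scene {'fx': 599.5504250011271, 'fy': 599.5504250011271, 'cx': 323.4189030994413, 'cy': 244.03803414720193, 'origin': array([1151.87642031,  723.82782263, 1096.02581765]), 'orientation': array([0.34293444, 0.12585587, 0.34047518, 0.86639074])}
{'clock': 0.1, 'qpos': array([-8.20280478e-01,  4.07810216e-02,  8.39020305e-02, -4.41110583e-04,
       -1.61548507e+00, -3.33720983e-01]), 'joint_vel': array([ 0.0020042 , -0.00029684,  0.00234415,  0.00358317,  0.00048237,
        0.00096882]), 'joint_torque': array([-5.89915377e-03, -3.69347692e+01,  3.48281085e+01,  6.95168048e+00,
       -4.57679940e-03,  3.43485692e-05]), 'ee_pos': array([ 242.86933953, -548.32506357,  230.35092951]), 'tool_rot': array([-2.15689286e-04, -2.06901675e-01,  9.78361403e-01,  7.85162435e-04]), 'wrist_force': array([ 0.49935981,  0.02262919, -0.00207308]), 'wrist_torque': array([ 0.02737452,  0.01317609, -0.00880804]), 'finger_force': 0.0, 'grip_width': 84.79479989891598} 18.700000000000003
```

View pics/top0.png

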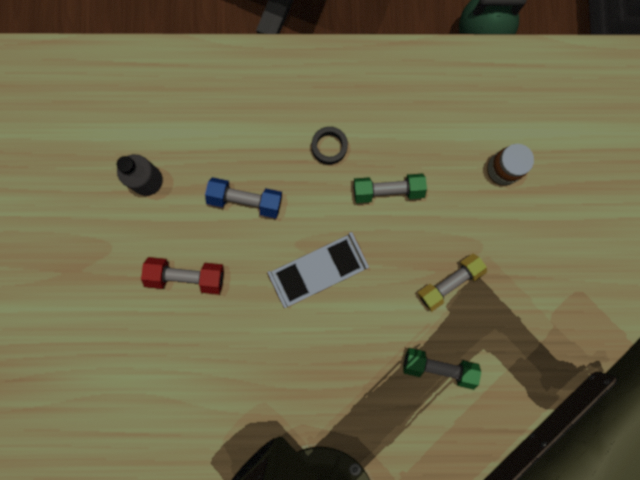

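View pics/scene0.png

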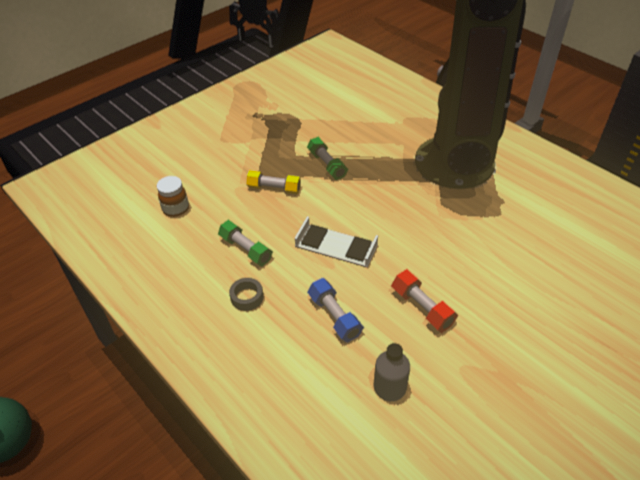

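Green look-alikes in the top view: A at (390,188) and B at (442,368). The base is near (300,470), so A is farther and is the one meant. I'll measure everything and confirm in a crop.

```bash
cat > h.py <<'E'
import numpy as np,cv2
from scipy.spatial.transform import Rotation as R
from plant import robot,viewer,order
def rot(q): return R.from_quat([q[1],q[2],q[3],q[0]])
H=dict(red=54,blue=50,green=46,yellow=42)
HUE=dict(red=[(0,8),(172,180)],blue=[(105,125)],green=[(45,85)],yellow=[(24,34)])
def world(d,c):
    v,u=np.mgrid[0:480,0:640]
    P=np.stack([(u-c['cx'])/c['fx']*d,-(v-c['cy'])/c['fy']*d,-d],-1)
    return rot(c['orientation']).apply(P.reshape(-1,3)).reshape(480,640,3)+c['origin']
def heads(p,W,col,top,box=None,tol=7):
    """centroids (world) of the upper flats of the coloured heads"""
    hsv=cv2.cvtColor(p,cv2.COLOR_RGB2HSV);m=np.zeros((480,640),bool)
    for a,b in HUE[col]: m|=(hsv[...,0]>=a)&(hsv[...,0]<=b)
    m&=(hsv[...,1]>150)&(hsv[...,2]>25)&(abs(W[...,2]-top)<tol)
    if box: k=np.zeros_like(m);k[box[1]:box[3],box[0]:box[2]]=1;m&=k
    n,l,s,cc=cv2.connectedComponentsWithStats(m.astype(np.uint8))
    return [(cc[i].round(),s[i,4],np.median(W[l==i],0)*[0,0,1]+W[l==i].mean(0)*[1,1,0]) for i in range(1,n) if s[i,4]>25]
E
python3 - <<'E'
from h import *
p=cv2.imread("pics/top0.png")[:,:,::-1].copy();d=np.load("top0.npy");c=viewer.get_calibration("top");W=world(d,c)
print("table z",[W[y,x].round(1) for x,y in((100,350),(300,210),(500,220))])
for k in H:
    hs=heads(p,W,k,H[k])
    for h in hs: print(k,h[0],h[1],h[2].round(1))
# stand: pad centres read off picture
for x,y in((291.5,281),(343.5,257)):
    q=W[int(y),int(x)];print("pad",q.round(1))
hsv=cv2.cvtColor(p,cv2.COLOR_RGB2HSV)
m=np.zeros((480,640),np.uint8);m[225:312,262:372]=1
m&=((W[...,2]>12)&(W[...,2]<26)&(hsv[...,2]<70)).astype(np.uint8)
n,l,s,cc=cv2.connectedComponentsWithStats(m)
for i in range(1,n):
    if s[i,4]>80: print("pad",cc[i],s[i,4],W[l==i].mean(0).round(1))
cv2.imwrite("pics/crop.png",np.vstack([cv2.resize(p[130:230,300:460,::-1],None,fx=3,fy=3,interpolation=2),cv2.resize(p[320:420,380:540,::-1],None,fx=3,fy=3,interpolation=2)])[:600])
E
```

```text
table z [array([301.3, 442.2,   0.9]), array([586. ,  37.1,   2.1]), array([ 563.7, -382.4,   -1.5])]
red [152. 272.] 413 [454.9 325.9  54.2]
red [210. 278.] 408 [443.  212.8  54.2]
blue [216. 190.] 302 [618.3 204.6  50. ]
blue [273. 194.] 42 [610.7  90.9  48.2]
blue [269. 209.] 67 [580.8  98.7  48.4]
green [417. 192.] 28 [ 614.7 -199.7   42.6]
green [363. 196.] 32 [606.5 -91.2  41.9]
green [418. 366.] 121 [ 270.6 -192.1   46.6]
green [466. 368.] 34 [ 264.8 -288.    44.6]
pad [437.7  55.4  19.2]
pad [486.2 -50.8  15. ]
pad [343.1864139  257.70300158] 633 [484.5 -50.9  18.7]
pad [291.95411392 282.28955696] 632 [435.1  53.5  18.9]
```

View pics/crop.png

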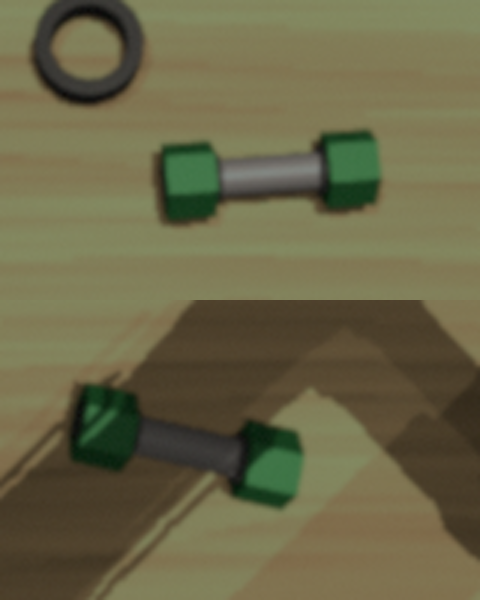

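The crop confirms it: A, centred near (390,188), is the intended green, about 627 mm from the base. B, near (445,368), is the look-alike. The stricter colour mask missed some heads, so I'll fit the rest by height.

```bash
cat >> h.py <<'E'
def fit(W,top,box,tol=6):
    """centre, angle (deg, mod 180), length of the points at the heads' top height in a pixel box"""
    Q=W[box[1]:box[3],box[0]:box[2]].reshape(-1,3);Q=Q[abs(Q[:,2]-top)<tol][:,:2]
    a=Q.mean(0)
    for _ in range(2):
        w=np.linalg.eigh(np.cov((Q-a).T))[1][:,1];t=(Q-a)@w
        a=(Q[t>0].mean(0)+Q[t<0].mean(0))/2
    return a.round(1),np.degrees(np.arctan2(w[1],w[0]))%180,np.linalg.norm(Q[t>0].mean(0)-Q[t<0].mean(0)).round(1),len(Q)
def aim(xy,ang,ztcp):
    """shift in tool axes and roll (tool x along ang, mod 180) from the present pose"""
    s=robot.read_state();r=rot(s['tool_rot'])
    d=r.inv().apply(np.array([*xy,ztcp])-s['ee_pos'])
    x=r.apply([1,0,0]);a=np.degrees(np.arctan2(x[1],x[0]))
    k=(a-ang+90)%180-90   # tool z is down: + roll lowers world angle
    print("pos",s['ee_pos'].round(1),"tool x ang",a.round(1),"shift",d.round(1),"roll",np.radians(k).round(3),"q6",s['qpos'][5].round(2),"q1",s['qpos'][0].round(2),"t",s['clock'],"grip",s['grip_width'].round(1),s['finger_force'].round(1))
E
python3 - <<'E'
from h import *
W=world(np.load("top0.npy"),viewer.get_calibration("top"))
B=dict(red=(130,245,235,305),blue=(195,168,292,228),green=(340,165,438,212),yellow=(408,245,497,318))
for k in H: print(k,*fit(W,H[k],B[k]))
aim((449,269),84,120)
E
```

```text
red [449.1 269.6] 83.98305320699392 113.9 800
blue [606.8 150.5] 77.84188912841341 111.5 667
green [ 625.9 -146.7] 94.21866281554881 108.4 585
yellow [ 433.1 -270.9] 124.35226706260367 100.4 613Traceback (most recent call last):
  File "<stdin>", line 5, in <module>
  File "h.py", line 33, in aim
    print("pos",s['ee_pos'].round(1),"tool x ang",a.round(1),"shift",d.round(1),"roll",np.radians(k).round(3),"q6",s['qpos'][5].round(2),"q1",s['qpos'][0].round(2),"t",s['clock'],"grip",s['grip_width'].round(1),s['finger_force'].round(1))
                                                                                                                                                                                          ^^^^^^^^^^^^^^^^^^^^^
AttributeError: 'float' object has no attribute 'round'
```

```bash
sed -i "s/s\['finger_force'\].round(1)/s['finger_force'],s['wrist_force'].round(1)/; s/s\['grip_width'\].round(1)/round(float(s['grip_width']),1)/" h.py
python3 -c "
from h import *
aim((449,269),84,150)"
```

```text
pos [ 242.9 -548.3  230.4] tool x ang -156.1 shift [-519.4  663.8   81.4] roll -1.049 q6 -0.33 q1 -0.82 t 0.1 grip 84.8 0.0 [ 0.5  0.  -0. ]
```

Emit:
send_rows(series=[{"fingers": 85, "x": -260, "y": 332, "z": 20, "roll": -1.05}, {"fingers": 85, "x": -260, "y": 332, "z": 20, "roll": -1.05}, {"fingers": 85, "x": -260, "y": 332, "z": 20, "roll": -1.05}, {"fingers": 85, "x": -260, "y": 332, "z": 20, "roll": -1.05}, {"fingers": 85, "x": -260, "y": 332, "z": 20, "roll": -1.05}, {"fingers": 85, "x": -260, "y": 332, "z": 20, "roll": -1.05}, {"fingers": 85, "x": -260, "y": 332, "z": 20, "roll": -1.05}, {"fingers": 85, "x": -260, "y": 332, "z": 20, "roll": -1.05}, {"fingers": 85, "x": -260, "y": 332, "z": 20, "roll": -1.05}, {"fingers": 85, "x": -260, "y": 332, "z": 20, "roll": -1.05}, {"fingers": 85, "x": -260, "y": 332, "z": 20, "roll": -1.05}, {"fingers": 85, "x": -260, "y": 332, "z": 20, "roll": -1.05}])

```text
clock: 1.1
ee_pos: [346.8, -137.2, 211.0]
tool_rot: [0.0, -0.672, 0.741, 0.0]
wrist_force: [-0.3, 0.1, -0.6]
grip_width: 85.4
finger_force: 0.0
```

```bash
python3 -c "
from h import *
aim((449,269),84,180)"
```

```text
pos [ 346.8 -137.2  211. ] tool x ang -95.6 shift [-414.2  -62.1   31.3] roll 0.007 q6 -0.28 q1 0.18 t 1.1 grip 85.4 0.0 [-0.3  0.1 -0.6]
```

Emit:
send_rows(series=[{"fingers": 85, "x": -414, "y": -62, "z": 31, "roll": 0.005}, {"fingers": 85, "x": -414, "y": -62, "z": 31, "roll": 0.005}, {"fingers": 85, "x": -414, "y": -62, "z": 31, "roll": 0.005}, {"fingers": 85, "x": -414, "y": -62, "z": 31, "roll": 0.005}, {"fingers": 85, "x": -414, "y": -62, "z": 31, "roll": 0.005}, {"fingers": 85, "x": -414, "y": -62, "z": 31, "roll": 0.005}, {"fingers": 85, "x": -414, "y": -62, "z": 31, "roll": 0.005}, {"fingers": 85, "x": -414, "y": -62, "z": 31, "roll": 0.005}, {"fingers": 85, "x": -414, "y": -62, "z": 31, "roll": 0.005}, {"fingers": 85, "x": -414, "y": -62, "z": 31, "roll": 0.005}, {"fingers": 85, "x": -414, "y": -62, "z": 31, "roll": 0.005}, {"fingers": 85, "x": -414, "y": -62, "z": 31, "roll": 0.005}])

```text
clock: 2.1
ee_pos: [451.4, 265.7, 178.0]
tool_rot: [-0.002, -0.668, 0.745, -0.0]
wrist_force: [-0.1, -1.0, 0.1]
grip_width: 84.7
finger_force: 0.0
```

```bash
python3 -c "
from h import *
c=viewer.get_calibration('wrist');p,d=viewer.read_camera('wrist');cv2.imwrite('pics/w1.png',p[:,:,::-1]);W=world(d,c)
for h in heads(p,W,'red',54): print(h[0],h[1],h[2].round(1))
p,d=viewer.read_camera('top');cv2.imwrite('pics/t1.png',p[:,:,::-1]);np.save('t1.npy',d)
W=world(d,viewer.get_calibration('top'));print('y',fit(W,42,(408,245,497,318),4),'b',fit(W,50,(195,168,292,228),4),'g',fit(W,46,(340,165,438,212),4),c['origin'])
aim((449,269),84,8.3)"
```

```text
[322. 158.] 2808 [446.3 212.5  53.6]
[322. 298.] 1939 [458.2 324.9  53.6]
y (array([ 433.3, -271.4]), np.float64(124.46758186958168), np.float64(105.5), 488) b (array([607.5, 150.4]), np.float64(77.98881858877131), np.float64(111.6), 584) g (array([ 626.4, -147.3]), np.float64(93.78996310603634), np.float64(109.9), 519) [443.86381027 184.9632526  320.68452449]
pos [451.5 264.2 180. ] tool x ang -96.3 shift [ -4.7   2.9 171.7] roll -0.006 q6 -1.03 q1 0.91 t 2.2 grip 85.3 0.0 [ 0.2 -0.7 -0. ]
```

View pics/w1.png

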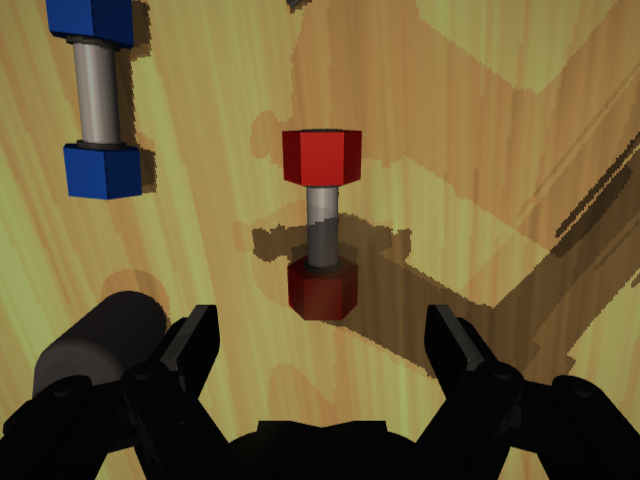

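The wrist view shows red's heads at (322,158) and (322,298), with the fingers straddling it square; the bottle at lower left is clear. Now I'll descend and grip.

Emit:
send_rows(series=[{"fingers": 85, "x": -4, "y": 0, "z": 40, "roll": 0}, {"fingers": 85, "x": -4, "y": 0, "z": 80, "roll": 0}, {"fingers": 85, "x": -4, "y": 0, "z": 120, "roll": 0}, {"fingers": 85, "x": -4, "y": 0, "z": 150, "roll": 0}, {"fingers": 85, "x": -4, "y": 0, "z": 165, "roll": 0}, {"fingers": 85, "x": -4, "y": 0, "z": 171, "roll": 0}, {"fingers": 85, "x": -4, "y": 0, "z": 171, "roll": 0}, {"fingers": 20, "x": -4, "y": 0, "z": 171, "roll": 0}, {"fingers": 10, "x": -4, "y": 0, "z": 171, "roll": 0}, {"fingers": 10, "x": -4, "y": 0, "z": 171, "roll": 0}, {"fingers": 10, "x": -4, "y": 0, "z": 171, "roll": 0}, {"fingers": 10, "x": -4, "y": 0, "z": 171, "roll": 0}])

```text
clock: 3.2
ee_pos: [451.5, 269.9, 10.2]
tool_rot: [0.001, -0.668, 0.745, 0.0]
wrist_force: [-17.2, -1.6, 16.7]
grip_width: 24.8
finger_force: 24.3
```

Emit:
send_rows(series=[{"fingers": 10, "x": 0, "y": 0, "z": 0, "roll": 0}, {"fingers": 10, "x": 0, "y": 0, "z": -10, "roll": 0}, {"fingers": 10, "x": 0, "y": 0, "z": -30, "roll": 0}, {"fingers": 10, "x": 0, "y": 0, "z": -60, "roll": 0}, {"fingers": 10, "x": 0, "y": 0, "z": -90, "roll": 0}, {"fingers": 10, "x": 20, "y": 0, "z": -120, "roll": 0}, {"fingers": 10, "x": 50, "y": 0, "z": -150, "roll": 0}, {"fingers": 10, "x": 80, "y": 0, "z": -180, "roll": 0}, {"fingers": 10, "x": 110, "y": 0, "z": -200, "roll": 0}, {"fingers": 10, "x": 120, "y": 0, "z": -200, "roll": 0}, {"fingers": 10, "x": 120, "y": 0, "z": -200, "roll": 0}, {"fingers": 10, "x": 120, "y": 0, "z": -200, "roll": 0}])

```text
clock: 4.2
ee_pos: [437.5, 149.8, 208.0]
tool_rot: [-0.001, -0.667, 0.745, 0.001]
wrist_force: [-0.3, 0.2, -8.3]
grip_width: 24.2
finger_force: 60.2
```

```bash
python3 -c "
from h import *
c=viewer.get_calibration('wrist');p,d=viewer.read_camera('wrist');cv2.imwrite('pics/w2.png',p[:,:,::-1]);W=world(d,c);np.save('w2.npy',W)
aim((461,1),115.3,80)"
```

```text
pos [437.5 150.2 207.5] tool x ang -96.3 shift [145.6 -40.1 127.5] roll -0.551 q6 -0.88 q1 0.77 t 4.25 grip 23.9 60.19813299179077 [ 0.4  0.8 -9.3]
```

View pics/w2.png

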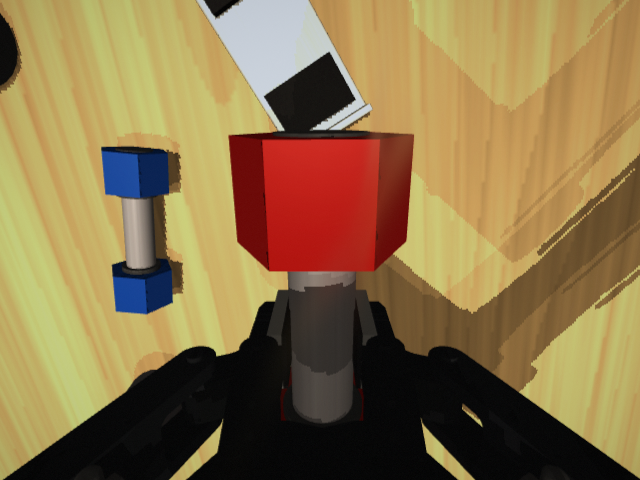

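Red hangs level in the fingers. The near pad shows corners at (265,97), (330,53) and (355,97), so its centre is about (310,97).

```bash
python3 -c "
from h import *
W=np.load('w2.npy');p=cv2.imread('pics/w2.png')[:,:,::-1].copy()
print(W[97,310],W[95,312],W[62,323]-W[97,272])
print(fit(W,50,(90,140,185,320),3))"
```

```text
[437.28365006  51.50251852  17.76654793] [435.37600473  50.12970634  18.28924976] [-46.51426679 -22.34939248  -0.36166486]
(array([609.7, 149.9]), np.float64(77.97172936354029), np.float64(111.5), 2947)
```

Emit:
send_rows(series=[{"fingers": 10, "x": 36, "y": -10, "z": 0, "roll": -0.12}, {"fingers": 10, "x": 73, "y": -20, "z": 0, "roll": -0.24}, {"fingers": 10, "x": 110, "y": -30, "z": 20, "roll": -0.36}, {"fingers": 10, "x": 147, "y": -40, "z": 50, "roll": -0.48}, {"fingers": 10, "x": 147, "y": -40, "z": 85, "roll": -0.55}, {"fingers": 10, "x": 147, "y": -40, "z": 120, "roll": -0.55}, {"fingers": 10, "x": 147, "y": -40, "z": 145, "roll": -0.55}, {"fingers": 10, "x": 147, "y": -40, "z": 158, "roll": -0.55}, {"fingers": 10, "x": 147, "y": -40, "z": 162, "roll": -0.55}, {"fingers": 10, "x": 147, "y": -40, "z": 162, "roll": -0.55}, {"fingers": 10, "x": 147, "y": -40, "z": 162, "roll": -0.55}])

```text
clock: 5.17
ee_pos: [462.5, 0.2, 48.0]
tool_rot: [0.0, 0.845, -0.535, 0.0]
wrist_force: [-0.8, -0.3, -6.7]
grip_width: 24.2
finger_force: 60.2
```

```bash
python3 -c "
from h import *
c=viewer.get_calibration('wrist');p,d=viewer.read_camera('wrist');cv2.imwrite('pics/w3.png',p[:,:,::-1])
aim((461,0),115.4,28)"
```

```text
pos [4.63e+02 4.00e-01 4.87e+01] tool x ang -64.7 shift [-0.5  2.  20.7] roll -0.001 q6 0.0 q1 0.44 t 5.2167 grip 24.1 60.23511528968811 [ 0.6 -0.5 -7.1]
```

View pics/w3.png

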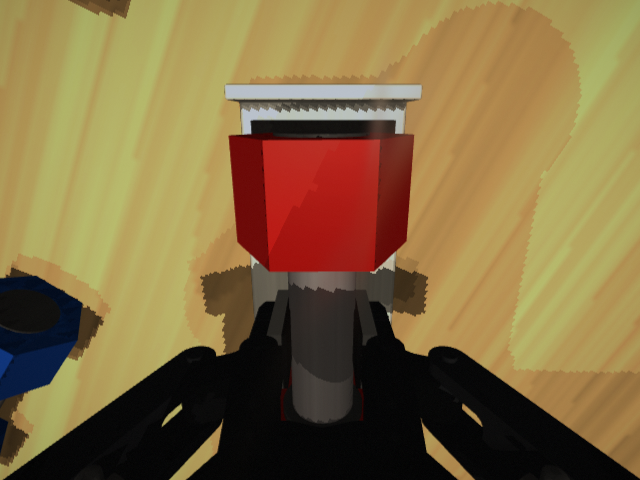

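Red is aligned with the stand: the head is centred at column 321 and the stop at 323. Lowering gently and releasing.

Emit:
send_rows(series=[{"fingers": 10, "x": 0, "y": 1, "z": 7, "roll": 0}, {"fingers": 10, "x": 0, "y": 1, "z": 13, "roll": 0}, {"fingers": 10, "x": 0, "y": 1, "z": 17, "roll": 0}, {"fingers": 10, "x": 0, "y": 1, "z": 19, "roll": 0}, {"fingers": 10, "x": 0, "y": 1, "z": 20, "roll": 0}, {"fingers": 10, "x": 0, "y": 1, "z": 20.5, "roll": 0}, {"fingers": 10, "x": 0, "y": 1, "z": 20.5, "roll": 0}])

```text
clock: 5.8
ee_pos: [461.4, -0.7, 28.4]
tool_rot: [-0.0, 0.845, -0.535, 0.0]
wrist_force: [-6.3, 1.8, 2.9]
grip_width: 24.2
finger_force: 61.6
```

Emit:
send_rows(series=[{"fingers": 30, "x": 0, "y": 0, "z": 0, "roll": 0}, {"fingers": 50, "x": 0, "y": 0, "z": 0, "roll": 0}, {"fingers": 75, "x": 0, "y": 0, "z": 0, "roll": 0}, {"fingers": 75, "x": 0, "y": 0, "z": 0, "roll": 0}, {"fingers": 75, "x": 0, "y": 0, "z": -10, "roll": 0}, {"fingers": 75, "x": 0, "y": 0, "z": -40, "roll": 0}, {"fingers": 75, "x": 0, "y": 0, "z": -75, "roll": 0}, {"fingers": 75, "x": 0, "y": 0, "z": -110, "roll": 0}, {"fingers": 85, "x": 0, "y": 0, "z": -140, "roll": 0}, {"fingers": 85, "x": 0, "y": 0, "z": -150, "roll": 0}, {"fingers": 85, "x": 0, "y": 0, "z": -150, "roll": 0}])

```text
clock: 6.72
ee_pos: [462.7, -0.5, 181.4]
tool_rot: [-0.003, 0.845, -0.535, 0.002]
wrist_force: [0.8, -0.2, -0.5]
grip_width: 85.4
finger_force: 0.0
```

```bash
python3 -c "
from h import *
c=viewer.get_calibration('wrist');p,d=viewer.read_camera('wrist');W=world(d,c)
for h in heads(p,W,'red',72): print(h[0],h[1],h[2].round(1))
aim((609,150.3),78,150)"
```

```text
[324. 155.] 3126 [486.7 -52.7  71.6]
[325. 302.] 2223 [438.   49.1  71.5]
pos [ 4.618e+02 -4.000e-01  1.787e+02] tool x ang -64.7 shift [ -73.5 -197.3   29.4] roll 0.65 q6 0.0 q1 0.44 t 6.7667 grip 85.0 0.0 [-0.3 -0.3 -0.2]
```

Emit:
send_rows(series=[{"fingers": 85, "x": -14, "y": -38, "z": 0, "roll": 0.12}, {"fingers": 85, "x": -28, "y": -76, "z": 5, "roll": 0.24}, {"fingers": 85, "x": -42, "y": -114, "z": 12, "roll": 0.36}, {"fingers": 85, "x": -56, "y": -152, "z": 20, "roll": 0.48}, {"fingers": 85, "x": -70, "y": -188, "z": 29, "roll": 0.6}, {"fingers": 85, "x": -73.5, "y": -197, "z": 29, "roll": 0.65}, {"fingers": 85, "x": -73.5, "y": -197, "z": 29, "roll": 0.65}, {"fingers": 85, "x": -73.5, "y": -197, "z": 29, "roll": 0.65}, {"fingers": 85, "x": -73.5, "y": -197, "z": 29, "roll": 0.65}])

```text
clock: 7.52
ee_pos: [607.4, 149.3, 147.4]
tool_rot: [-0.0, -0.63, 0.777, 0.0]
wrist_force: [0.1, 0.2, 0.8]
grip_width: 85.1
finger_force: 0.0
```

```bash
python3 -c "
from h import *
c=viewer.get_calibration('wrist');p,d=viewer.read_camera('wrist');W=world(d,c)
hs=heads(p,W,'blue',50)
for h in hs: print(h[0],h[1],h[2].round(1))
a,b=sorted(hs,key=lambda h:-h[1])[:2];v=a[2]-b[2];ang=np.degrees(np.arctan2(v[1],v[0]));print((a[2]+b[2])/2,ang%180,np.hypot(*v[:2]))
aim(((a[2]+b[2])/2)[:2],ang,7.5)"
```

```text
[318. 160.] 2996 [599.4  95.   49.6]
[299. 294.] 136 [634.5 188.6  48.1]
[336. 321.] 270 [611.7 215.9  49.3]
[605.5604905  155.42854696  49.45983833] 84.20687403548136 121.50167080755486
pos [607.5 149.2 148. ] tool x ang -101.9 shift [ -5.7   3.2 140.5] roll -0.107 q6 -0.77 q1 0.56 t 7.5667 grip 85.3 0.0 [-0.2  0.2 -0.1]
```

Emit:
send_rows(series=[{"fingers": 85, "x": -1, "y": -2, "z": 40, "roll": 0}, {"fingers": 85, "x": -1, "y": -2, "z": 80, "roll": 0}, {"fingers": 85, "x": -1, "y": -2, "z": 110, "roll": 0}, {"fingers": 85, "x": -1, "y": -2, "z": 130, "roll": 0}, {"fingers": 85, "x": -1, "y": -2, "z": 139, "roll": 0}, {"fingers": 85, "x": -1, "y": -2, "z": 139, "roll": 0}, {"fingers": 85, "x": -1, "y": -2, "z": 139, "roll": 0}, {"fingers": 10, "x": -1, "y": -2, "z": 139, "roll": 0}, {"fingers": 10, "x": -1, "y": -2, "z": 139, "roll": 0}, {"fingers": 10, "x": -1, "y": -2, "z": 139, "roll": 0}, {"fingers": 10, "x": -1, "y": -2, "z": 139, "roll": 0}, {"fingers": 10, "x": -1, "y": -2, "z": 139, "roll": 0}])

```text
clock: 8.57
ee_pos: [610.2, 150.7, 9.4]
tool_rot: [0.0, -0.63, 0.777, 0.0]
wrist_force: [-17.4, 3.2, 19.3]
grip_width: 25.2
finger_force: 23.9
```

Emit:
send_rows(series=[{"fingers": 10, "x": 0, "y": 0, "z": 0, "roll": 0}, {"fingers": 10, "x": 0, "y": 0, "z": 0, "roll": 0}, {"fingers": 10, "x": 0, "y": 0, "z": -10, "roll": 0}, {"fingers": 10, "x": 0, "y": 0, "z": -30, "roll": 0}, {"fingers": 10, "x": 0, "y": 0, "z": -60, "roll": 0}, {"fingers": 10, "x": 0, "y": 0, "z": -95, "roll": 0}, {"fingers": 10, "x": 0, "y": 0, "z": -130, "roll": 0}, {"fingers": 10, "x": 0, "y": 0, "z": -150, "roll": 0}, {"fingers": 10, "x": 0, "y": 0, "z": -150, "roll": 0}, {"fingers": 10, "x": 0, "y": 0, "z": -150, "roll": 0}])

```text
clock: 9.4
ee_pos: [609.6, 150.8, 157.6]
tool_rot: [-0.0, -0.629, 0.777, 0.001]
wrist_force: [-1.8, 0.2, -8.8]
grip_width: 24.2
finger_force: 60.2
```

```bash
python3 -c "
from h import *
aim((462,-1),115.5,80)"
```

```text
pos [609.6 150.8 157.6] tool x ang -102.0 shift [179.2 112.7  77.7] roll -0.654 q6 -0.77 q1 0.56 t 9.4 grip 24.2 60.19366264343262 [-1.8  0.2 -8.8]
```

Emit:
send_rows(series=[{"fingers": 10, "x": 30, "y": 19, "z": 0, "roll": -0.12}, {"fingers": 10, "x": 60, "y": 38, "z": 0, "roll": -0.24}, {"fingers": 10, "x": 90, "y": 57, "z": 0, "roll": -0.36}, {"fingers": 10, "x": 120, "y": 76, "z": 0, "roll": -0.48}, {"fingers": 10, "x": 150, "y": 95, "z": 0, "roll": -0.6}, {"fingers": 10, "x": 172, "y": 108, "z": 0, "roll": -0.655}, {"fingers": 10, "x": 179, "y": 113, "z": 15, "roll": -0.655}, {"fingers": 10, "x": 179, "y": 113, "z": 35, "roll": -0.655}, {"fingers": 10, "x": 179, "y": 113, "z": 50, "roll": -0.655}, {"fingers": 10, "x": 179, "y": 113, "z": 56, "roll": -0.655}, {"fingers": 10, "x": 179, "y": 113, "z": 56, "roll": -0.655}, {"fingers": 10, "x": 179, "y": 113, "z": 56, "roll": -0.655}])

```text
clock: 10.4
ee_pos: [461.7, -1.4, 101.5]
tool_rot: [0.001, 0.846, -0.533, -0.001]
wrist_force: [0.1, -0.7, -7.9]
grip_width: 24.4
finger_force: 60.6
```

```bash
python3 -c "
from h import *
c=viewer.get_calibration('wrist');p,d=viewer.read_camera('wrist');cv2.imwrite('pics/w4.png',p[:,:,::-1])
aim((462,-1),115.5,81)"
```

```text
pos [462.4  -1.2 102.7] tool x ang -64.4 shift [-0.4  0.3 21.7] roll 0.001 q6 0.01 q1 0.44 t 10.45 grip 24.6 60.62389612197876 [ 1.2  0.3 -7.4]
```

View pics/w4.png

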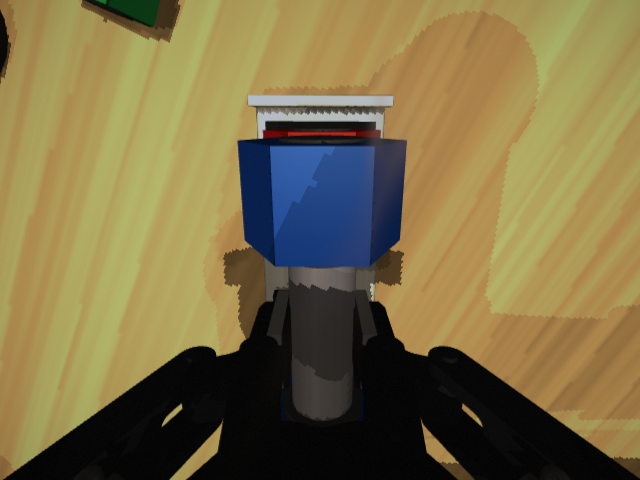

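Blue is level and square over red, centred at column 322. Lowering.

Emit:
send_rows(series=[{"fingers": 10, "x": 0, "y": 0, "z": 7, "roll": 0}, {"fingers": 10, "x": 0, "y": 0, "z": 13, "roll": 0}, {"fingers": 10, "x": 0, "y": 0, "z": 17, "roll": 0}, {"fingers": 10, "x": 0, "y": 0, "z": 19, "roll": 0}, {"fingers": 10, "x": 0, "y": 0, "z": 20, "roll": 0}, {"fingers": 10, "x": 0, "y": 0, "z": 20.5, "roll": 0}, {"fingers": 10, "x": 0, "y": 0, "z": 20.5, "roll": 0}])

```text
clock: 11.03
ee_pos: [462.5, -1.2, 82.4]
tool_rot: [-0.0, 0.846, -0.533, 0.0]
wrist_force: [0.5, -0.1, -7.9]
grip_width: 24.1
finger_force: 60.9
```

Not touching yet; a little lower.

Emit:
send_rows(series=[{"fingers": 10, "x": 0, "y": 0, "z": 0.5, "roll": 0}, {"fingers": 10, "x": 0, "y": 0, "z": 1, "roll": 0}, {"fingers": 10, "x": 0, "y": 0, "z": 1, "roll": 0}, {"fingers": 10, "x": 0, "y": 0, "z": 1, "roll": 0}])

```text
clock: 11.37
ee_pos: [462.6, -1.2, 81.7]
tool_rot: [-0.0, 0.846, -0.533, 0.0]
wrist_force: [0.1, 0.4, -6.1]
grip_width: 24.3
finger_force: 61.0
```

Emit:
send_rows(series=[{"fingers": 10, "x": 0, "y": 0, "z": 0.5, "roll": 0}, {"fingers": 10, "x": 0, "y": 0, "z": 1, "roll": 0}, {"fingers": 10, "x": 0, "y": 0, "z": 1, "roll": 0}])

```text
clock: 11.62
ee_pos: [462.7, -1.1, 81.6]
tool_rot: [-0.0, 0.846, -0.533, 0.0]
wrist_force: [-5.2, 2.2, 2.2]
grip_width: 23.8
finger_force: 61.9
```

Contact. Releasing.

Emit:
send_rows(series=[{"fingers": 30, "x": 0, "y": 0, "z": 0, "roll": 0}, {"fingers": 50, "x": 0, "y": 0, "z": 0, "roll": 0}, {"fingers": 75, "x": 0, "y": 0, "z": 0, "roll": 0}, {"fingers": 75, "x": 0, "y": 0, "z": 0, "roll": 0}, {"fingers": 75, "x": 0, "y": 0, "z": -10, "roll": 0}, {"fingers": 75, "x": 0, "y": 0, "z": -40, "roll": 0}, {"fingers": 75, "x": 0, "y": 0, "z": -75, "roll": 0}, {"fingers": 75, "x": 0, "y": 0, "z": -110, "roll": 0}, {"fingers": 85, "x": 0, "y": 0, "z": -140, "roll": 0}, {"fingers": 85, "x": 0, "y": 0, "z": -140, "roll": 0}, {"fingers": 85, "x": 0, "y": 0, "z": -140, "roll": 0}])

```text
clock: 12.53
ee_pos: [463.3, -1.0, 223.2]
tool_rot: [-0.002, 0.846, -0.533, 0.002]
wrist_force: [1.1, -0.9, -0.2]
grip_width: 84.9
finger_force: 0.0
```

```bash
python3 -c "
from h import *
c=viewer.get_calibration('wrist');p,d=viewer.read_camera('wrist');W=world(d,c)
print(fit(W,122,(200,80,450,400),4))
for h in heads(p,W,'blue',122): print(h[0],h[1],h[2].round(1))
aim((628,-148),94,170)"
```

```text
(array([463.7,  -2. ]), np.float64(115.50909274333475), np.float64(111.4), 4591)
[323. 157.] 2943 [487.6 -52.3 121.6]
[303. 291.] 134 [458.2  43.8 120.4]
[338. 316.] 344 [425.3  50.9 121.5]
pos [462.6  -1.1 221.1] tool x ang -64.4 shift [203.9 -85.7  51.2] roll 0.376 q6 0.01 q1 0.44 t 12.5833 grip 84.8 0.0 [ 0.4 -0.7 -1.3]
```

Emit:
send_rows(series=[{"fingers": 85, "x": 36, "y": -15, "z": 0, "roll": 0.08}, {"fingers": 85, "x": 73, "y": -30, "z": 0, "roll": 0.16}, {"fingers": 85, "x": 110, "y": -46, "z": 10, "roll": 0.24}, {"fingers": 85, "x": 147, "y": -62, "z": 25, "roll": 0.32}, {"fingers": 85, "x": 184, "y": -77, "z": 40, "roll": 0.376}, {"fingers": 85, "x": 204, "y": -86, "z": 51, "roll": 0.376}, {"fingers": 85, "x": 204, "y": -86, "z": 51, "roll": 0.376}, {"fingers": 85, "x": 204, "y": -86, "z": 51, "roll": 0.376}, {"fingers": 85, "x": 204, "y": -86, "z": 51, "roll": 0.376}])

```text
clock: 13.33
ee_pos: [627.5, -148.1, 168.5]
tool_rot: [0.001, 0.731, -0.682, -0.001]
wrist_force: [-1.1, -0.9, -0.2]
grip_width: 85.7
finger_force: 0.0
```

```bash
python3 -c "
from h import *
c=viewer.get_calibration('wrist');p,d=viewer.read_camera('wrist');W=world(d,c)
cv2.imwrite('pics/w5.png',p[:,:,::-1])
f=fit(W,46,(200,80,450,400),4);print(f)
for h in heads(p,W,'green',46): print(h[0],h[1],h[2].round(1))
aim(f[0],f[1],9.5)"
```

```text
(array([ 630.9, -148.2]), np.float64(94.23864938123354), np.float64(109.3), 3540)
[318. 161.] 1499 [ 634.4 -198.8   45.4]
[305. 288.] 420 [638.1 -96.4  45.4]
[335. 307.] 39 [612.6 -80.8  44.8]
pos [ 627.7 -147.8  169.7] tool x ang -86.0 shift [  0.6  -3.2 160.2] roll -0.003 q6 -0.01 q1 0.08 t 13.3833 grip 85.2 0.0 [ 0.3 -0.6  0.4]
```

View pics/w5.png

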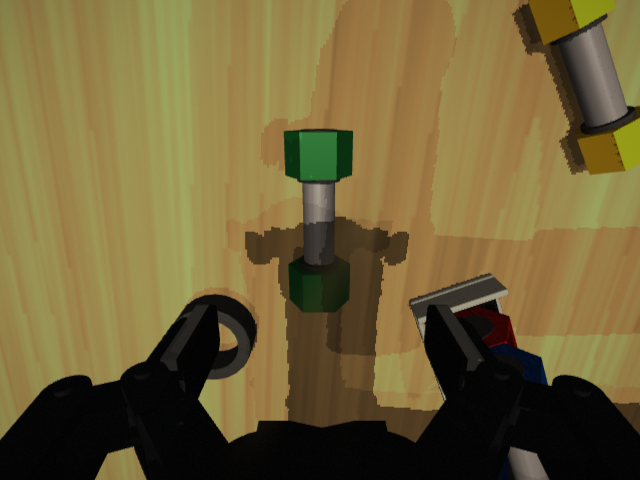

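Green A is centred between the fingers, with heads at (318,155) and (318,285). The collar at (225,335) is clear. I'll descend halfway and check that the arm clears the stack.

Emit:
send_rows(series=[{"fingers": 85, "x": 0.5, "y": -2, "z": 40, "roll": 0}, {"fingers": 85, "x": 0.5, "y": -2, "z": 75, "roll": 0}, {"fingers": 85, "x": 0.5, "y": -2, "z": 95, "roll": 0}, {"fingers": 85, "x": 0.5, "y": -2, "z": 100, "roll": 0}, {"fingers": 85, "x": 0.5, "y": -2, "z": 100, "roll": 0}])

```text
clock: 13.8
ee_pos: [629.2, -147.8, 69.0]
tool_rot: [0.0, 0.732, -0.681, -0.0]
wrist_force: [-0.0, -0.5, 0.4]
grip_width: 85.0
finger_force: 0.0
```

```bash
python3 -c "
from h import *
p,d=viewer.read_camera('scene');cv2.imwrite('pics/s2.png',p[:,:,::-1])
aim((630.5,-148.2),94.2,9)"
```

```text
pos [ 630.4 -148.2   71.2] tool x ang -85.9 shift [-0.  -0.  62.2] roll -0.002 q6 -0.01 q1 0.08 t 13.85 grip 85.2 0.0 [0.8 0.1 0.4]
```

View pics/s2.png

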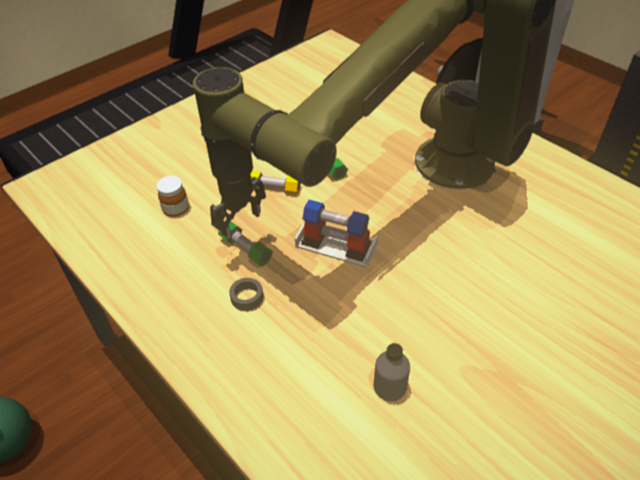

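The scene shows blue neatly on red at (335,225), with the wrist tube at (270,135) well above the stack. I'll continue down and grip.

Emit:
send_rows(series=[{"fingers": 85, "x": 0, "y": 0, "z": 30, "roll": 0}, {"fingers": 85, "x": 0, "y": 0, "z": 50, "roll": 0}, {"fingers": 85, "x": 0, "y": 0, "z": 60, "roll": 0}, {"fingers": 85, "x": 0, "y": 0, "z": 61, "roll": 0}, {"fingers": 85, "x": 0, "y": 0, "z": 61, "roll": 0}, {"fingers": 10, "x": 0, "y": 0, "z": 61, "roll": 0}, {"fingers": 10, "x": 0, "y": 0, "z": 61, "roll": 0}, {"fingers": 10, "x": 0, "y": 0, "z": 61, "roll": 0}, {"fingers": 10, "x": 0, "y": 0, "z": 61, "roll": 0}, {"fingers": 10, "x": 0, "y": 0, "z": 61, "roll": 0}, {"fingers": 10, "x": 0, "y": 0, "z": 61, "roll": 0}, {"fingers": 10, "x": 0, "y": 0, "z": 61, "roll": 0}])

```text
clock: 14.85
ee_pos: [630.2, -148.6, 9.1]
tool_rot: [-0.0, 0.731, -0.682, 0.0]
wrist_force: [-1.8, 0.7, 4.6]
grip_width: 24.2
finger_force: 59.6
```

Emit:
send_rows(series=[{"fingers": 10, "x": 0, "y": 0, "z": -8, "roll": 0}, {"fingers": 10, "x": 0, "y": 0, "z": -30, "roll": 0}, {"fingers": 10, "x": 0, "y": 0, "z": -60, "roll": 0}, {"fingers": 10, "x": 0, "y": 0, "z": -95, "roll": 0}, {"fingers": 10, "x": 0, "y": 0, "z": -130, "roll": 0}, {"fingers": 10, "x": 0, "y": 0, "z": -165, "roll": 0}, {"fingers": 10, "x": 0, "y": 0, "z": -190, "roll": 0}, {"fingers": 10, "x": 0, "y": 0, "z": -200, "roll": 0}, {"fingers": 10, "x": 0, "y": 0, "z": -200, "roll": 0}, {"fingers": 10, "x": 0, "y": 0, "z": -200, "roll": 0}])

```text
clock: 15.68
ee_pos: [629.5, -147.9, 205.9]
tool_rot: [0.0, 0.731, -0.682, -0.002]
wrist_force: [0.2, 1.0, -6.6]
grip_width: 23.8
finger_force: 59.8
```

```bash
python3 -c "
from h import *
aim((463.5,-1.5),115.5,150)"
```

```text
pos [ 629.5 -147.9  205.9] tool x ang -86.0 shift [-157.6  155.2   56.6] roll -0.375 q6 -0.01 q1 0.08 t 15.6833 grip 23.8 59.80127692222595 [ 0.2  1.  -6.6]
```

Emit:
send_rows(series=[{"fingers": 10, "x": -28, "y": 28, "z": 0, "roll": -0.07}, {"fingers": 10, "x": -56, "y": 55, "z": 0, "roll": -0.14}, {"fingers": 10, "x": -84, "y": 83, "z": 0, "roll": -0.21}, {"fingers": 10, "x": -112, "y": 110, "z": 0, "roll": -0.28}, {"fingers": 10, "x": -140, "y": 138, "z": 0, "roll": -0.35}, {"fingers": 10, "x": -157, "y": 155, "z": 5, "roll": -0.375}, {"fingers": 10, "x": -157.5, "y": 155, "z": 25, "roll": -0.375}, {"fingers": 10, "x": -157.5, "y": 155, "z": 45, "roll": -0.375}, {"fingers": 10, "x": -157.5, "y": 155, "z": 56, "roll": -0.375}, {"fingers": 10, "x": -157.5, "y": 155, "z": 56, "roll": -0.375}, {"fingers": 10, "x": -157.5, "y": 155, "z": 56, "roll": -0.375}])

```text
clock: 16.6
ee_pos: [463.7, -2.8, 150.7]
tool_rot: [0.002, 0.846, -0.534, -0.001]
wrist_force: [-0.5, 0.3, -4.4]
grip_width: 23.8
finger_force: 60.2
```

```bash
python3 -c "
from h import *
c=viewer.get_calibration('wrist');p,d=viewer.read_camera('wrist');cv2.imwrite('pics/w6.png',p[:,:,::-1])
aim((463.5,-1.5),115.5,131)"
```

```text
pos [464.5  -2.7 152.1] tool x ang -64.5 shift [-1.5  0.3 21.1] roll -0.001 q6 0.01 q1 0.43 t 16.65 grip 23.9 60.15641212463379 [ 0.2 -0.3 -4.5]
```

View pics/w6.png

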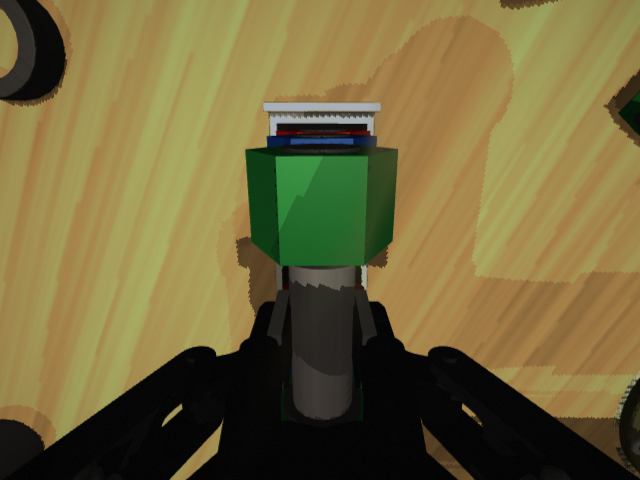

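Green is level and square over blue: green is centred at column 321 and blue at 322. Lowering.

Emit:
send_rows(series=[{"fingers": 10, "x": -1, "y": 0, "z": 7, "roll": 0}, {"fingers": 10, "x": -1, "y": 0, "z": 13, "roll": 0}, {"fingers": 10, "x": -1, "y": 0, "z": 17, "roll": 0}, {"fingers": 10, "x": -1, "y": 0, "z": 18.5, "roll": 0}, {"fingers": 10, "x": -1, "y": 0, "z": 19.5, "roll": 0}, {"fingers": 10, "x": -1, "y": 0, "z": 20, "roll": 0}, {"fingers": 10, "x": -1, "y": 0, "z": 20, "roll": 0}])

```text
clock: 17.23
ee_pos: [464.0, -1.4, 132.4]
tool_rot: [-0.0, 0.846, -0.534, 0.0]
wrist_force: [-0.2, -0.9, -4.5]
grip_width: 23.7
finger_force: 60.2
```

Emit:
send_rows(series=[{"fingers": 10, "x": 0, "y": 0, "z": 0.5, "roll": 0}, {"fingers": 10, "x": 0, "y": 0, "z": 1, "roll": 0}, {"fingers": 10, "x": 0, "y": 0, "z": 1.5, "roll": 0}, {"fingers": 10, "x": 0, "y": 0, "z": 1.5, "roll": 0}, {"fingers": 10, "x": 0, "y": 0, "z": 1.5, "roll": 0}])

```text
clock: 17.65
ee_pos: [464.1, -1.3, 131.2]
tool_rot: [-0.0, 0.846, -0.534, 0.0]
wrist_force: [-0.2, -0.3, -3.5]
grip_width: 24.0
finger_force: 60.6
```

Emit:
send_rows(series=[{"fingers": 10, "x": 0, "y": 0, "z": 0.5, "roll": 0}, {"fingers": 10, "x": 0, "y": 0, "z": 1, "roll": 0}, {"fingers": 10, "x": 0, "y": 0, "z": 1, "roll": 0}])

```text
clock: 17.9
ee_pos: [464.3, -1.2, 131.1]
tool_rot: [-0.001, 0.846, -0.534, 0.001]
wrist_force: [-4.2, 2.0, 5.0]
grip_width: 24.1
finger_force: 61.3
```

Contact. Releasing.

Emit:
send_rows(series=[{"fingers": 30, "x": 0, "y": 0, "z": 0, "roll": 0}, {"fingers": 50, "x": 0, "y": 0, "z": 0, "roll": 0}, {"fingers": 75, "x": 0, "y": 0, "z": 0, "roll": 0}, {"fingers": 75, "x": 0, "y": 0, "z": 0, "roll": 0}, {"fingers": 75, "x": 0, "y": 0, "z": -10, "roll": 0}, {"fingers": 75, "x": 0, "y": 0, "z": -40, "roll": 0}, {"fingers": 75, "x": 0, "y": 0, "z": -75, "roll": 0}, {"fingers": 75, "x": 0, "y": 0, "z": -110, "roll": 0}, {"fingers": 85, "x": 0, "y": 0, "z": -140, "roll": 0}, {"fingers": 85, "x": 0, "y": 0, "z": -140, "roll": 0}, {"fingers": 85, "x": 0, "y": 0, "z": -140, "roll": 0}])

```text
clock: 18.82
ee_pos: [464.7, -1.3, 272.5]
tool_rot: [-0.002, 0.846, -0.534, 0.001]
wrist_force: [-0.3, -0.7, -1.6]
grip_width: 84.5
finger_force: 0.0
```

```bash
python3 -c "
from h import *
c=viewer.get_calibration('wrist');p,d=viewer.read_camera('wrist');W=world(d,c)
print(fit(W,168,(200,80,450,400),4))
aim((435,-271.5),124.4,200)"
```

```text
(array([464.7,  -1.1]), np.float64(115.61296247402522), np.float64(109.5), 3956)
pos [464.1  -1.2 270.5] tool x ang -64.5 shift [231.5 142.7  70.2] roll -0.155 q6 0.01 q1 0.43 t 18.8667 grip 85.0 0.0 [-0.5 -0.1 -1.5]
```

Green is placed at (464.7,-1.1). When I grasp yellow, the wrist's side offset tube (about 197 mm toward +y) would pass over the stack, so I'll measure its clearance first.

```bash
python3 -c "
from h import *
s=robot.read_state();print(s['qpos'].round(3),s['ee_pos'])
c=viewer.get_calibration('scene');p,d=viewer.read_camera('scene');W=world(d,c)
t=s['ee_pos'];q=s['qpos'][0];u=np.array([-np.sin(q),np.cos(q)]);r=np.array([np.cos(q),np.sin(q)])
Q=W.reshape(-1,3)[d.reshape(-1)>0]
L=(Q[:,:2]-t[:2])@u;A=(Q[:,:2]-t[:2])@r;Z=Q[:,2]-t[2]
for a in range(-60,300,20):
    m=(L>=a)&(L<a+20)&(abs(A)<75)&(Z>20)
    if m.sum()>5: print(a,m.sum(),'dz min/max',Z[m].min().round(),Z[m].max().round(),'A',A[m].min().round(),A[m].max().round(),'z of outermost',np.median(Z[m][A[m]>A[m].max()-4]).round())
"
```

```text
[ 0.434 -0.318 -0.166 -0.    -1.722  0.011] [464.11248324  -1.18982699 270.45577573]
-60 25 dz min/max 232.0 350.0 A 10.0 29.0 z of outermost 301.0
-40 632 dz min/max 102.0 369.0 A 13.0 48.0 z of outermost 301.0
-20 1405 dz min/max 21.0 374.0 A -46.0 75.0 z of outermost 81.0
0 2148 dz min/max 20.0 376.0 A -70.0 75.0 z of outermost 73.0
20 1644 dz min/max 100.0 376.0 A -12.0 47.0 z of outermost 346.0
40 826 dz min/max 188.0 377.0 A -14.0 47.0 z of outermost 349.0
60 449 dz min/max 309.0 380.0 A 23.0 48.0 z of outermost 349.0
80 466 dz min/max 310.0 382.0 A 24.0 48.0 z of outermost 350.0
100 508 dz min/max 308.0 385.0 A 21.0 48.0 z of outermost 350.0
120 514 dz min/max 307.0 388.0 A 22.0 52.0 z of outermost 346.0
140 623 dz min/max 301.0 390.0 A 16.0 52.0 z of outermost 349.0
160 627 dz min/max 308.0 391.0 A 16.0 50.0 z of outermost 349.0
180 669 dz min/max 306.0 392.0 A 12.0 50.0 z of outermost 348.0
200 705 dz min/max 308.0 395.0 A 7.0 49.0 z of outermost 348.0
220 745 dz min/max 308.0 395.0 A 2.0 50.0 z of outermost 347.0
240 798 dz min/max 308.0 395.0 A -7.0 50.0 z of outermost 348.0
260 351 dz min/max 305.0 394.0 A -27.0 48.0 z of outermost 353.0
```

The tube's underside is about 290 mm above the TCP, so it clears the 168 mm stack. On to yellow.

Emit:
send_rows(series=[{"fingers": 85, "x": 35, "y": 21, "z": 0, "roll": -0.05}, {"fingers": 85, "x": 70, "y": 43, "z": 0, "roll": -0.1}, {"fingers": 85, "x": 105, "y": 65, "z": 0, "roll": -0.155}, {"fingers": 85, "x": 140, "y": 86, "z": 10, "roll": -0.155}, {"fingers": 85, "x": 175, "y": 108, "z": 30, "roll": -0.155}, {"fingers": 85, "x": 210, "y": 129, "z": 60, "roll": -0.155}, {"fingers": 85, "x": 231, "y": 143, "z": 90, "roll": -0.155}, {"fingers": 85, "x": 231, "y": 143, "z": 110, "roll": -0.155}, {"fingers": 85, "x": 231, "y": 143, "z": 110, "roll": -0.155}, {"fingers": 85, "x": 231, "y": 143, "z": 110, "roll": -0.155}])

```text
clock: 19.75
ee_pos: [432.8, -271.6, 157.6]
tool_rot: [0.001, 0.884, -0.467, -0.002]
wrist_force: [1.0, 0.6, 0.4]
grip_width: 85.1
finger_force: 0.0
```

```bash
python3 -c "
from h import *
c=viewer.get_calibration('wrist');p,d=viewer.read_camera('wrist');W=world(d,c)
cv2.imwrite('pics/w7.png',p[:,:,::-1])
f=fit(W,42,(200,80,450,400),4);print(f)
aim(f[0],f[1],6)"
```

```text
(array([ 413.8, -266.8]), np.float64(144.38988837174952), np.float64(146.3), 4103)
pos [ 434.  -271.5  160. ] tool x ang -55.6 shift [-15.2  13.8 154. ] roll -0.349 q6 0.76 q1 -0.16 t 19.8 grip 85.0 0.0 [-0.2 -0.1  2. ]
```

View pics/w7.png

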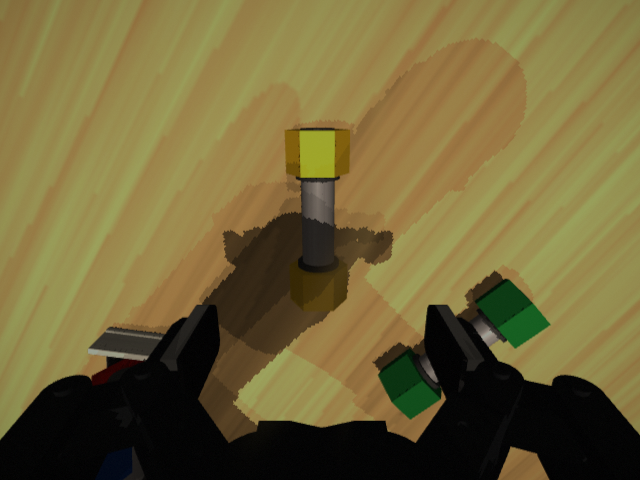

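Yellow is aligned with the fingers, heads at (318,153) and (318,287). The look-alike at lower right polluted the fit, so I'll refit in a narrower box.

```bash
python3 -c "
from h import *
c=viewer.get_calibration('wrist');p,d=viewer.read_camera('wrist');W=world(d,c)
f=fit(W,42,(270,110,365,315),4);print(f)
aim(f[0],f[1],6)"
```

```text
(array([ 437. , -272.6]), np.float64(124.37417863068497), np.float64(107.0), 3181)
pos [ 434.8 -271.3  161.3] tool x ang -55.6 shift [  2.1  -1.  155.3] roll 0.001 q6 0.76 q1 -0.16 t 19.85 grip 85.0 0.0 [-0.  -0.   0.1]
```

Emit:
send_rows(series=[{"fingers": 85, "x": 1.5, "y": -1, "z": 40, "roll": 0}, {"fingers": 85, "x": 1.5, "y": -1, "z": 80, "roll": 0}, {"fingers": 85, "x": 1.5, "y": -1, "z": 115, "roll": 0}, {"fingers": 85, "x": 1.5, "y": -1, "z": 140, "roll": 0}, {"fingers": 85, "x": 1.5, "y": -1, "z": 152, "roll": 0}, {"fingers": 85, "x": 1.5, "y": -1, "z": 154, "roll": 0}, {"fingers": 85, "x": 1.5, "y": -1, "z": 154, "roll": 0}, {"fingers": 10, "x": 1.5, "y": -1, "z": 154, "roll": 0}, {"fingers": 10, "x": 1.5, "y": -1, "z": 154, "roll": 0}, {"fingers": 10, "x": 1.5, "y": -1, "z": 154, "roll": 0}, {"fingers": 10, "x": 1.5, "y": -1, "z": 154, "roll": 0}, {"fingers": 10, "x": 1.5, "y": -1, "z": 154, "roll": 0}])

```text
clock: 20.85
ee_pos: [436.4, -272.1, 6.5]
tool_rot: [-0.0, 0.884, -0.467, 0.001]
wrist_force: [5.7, 5.3, 13.2]
grip_width: 24.9
finger_force: 23.0
```

Emit:
send_rows(series=[{"fingers": 10, "x": 0, "y": 0, "z": 0, "roll": 0}, {"fingers": 10, "x": 0, "y": 0, "z": 0, "roll": 0}, {"fingers": 10, "x": 0, "y": 0, "z": 0, "roll": 0}])

```text
clock: 21.1
ee_pos: [436.6, -272.2, 6.8]
tool_rot: [-0.0, 0.885, -0.466, 0.001]
wrist_force: [-1.2, 2.2, 5.3]
grip_width: 24.0
finger_force: 59.2
```

Emit:
send_rows(series=[{"fingers": 10, "x": 0, "y": 0, "z": -10, "roll": 0}, {"fingers": 10, "x": 0, "y": 0, "z": -35, "roll": 0}, {"fingers": 10, "x": 0, "y": 0, "z": -70, "roll": 0}, {"fingers": 10, "x": 0, "y": 0, "z": -105, "roll": 0}, {"fingers": 10, "x": 0, "y": 0, "z": -140, "roll": 0}, {"fingers": 10, "x": 0, "y": 0, "z": -175, "roll": 0}, {"fingers": 10, "x": 0, "y": 0, "z": -210, "roll": 0}, {"fingers": 10, "x": 0, "y": 0, "z": -230, "roll": 0}, {"fingers": 10, "x": 0, "y": 0, "z": -240, "roll": 0}, {"fingers": 10, "x": 0, "y": 0, "z": -240, "roll": 0}, {"fingers": 10, "x": 0, "y": 0, "z": -240, "roll": 0}])

```text
clock: 22.02
ee_pos: [435.6, -271.6, 243.8]
tool_rot: [-0.0, 0.885, -0.467, -0.001]
wrist_force: [1.0, 0.3, -6.2]
grip_width: 23.9
finger_force: 59.6
```

```bash
python3 -c "
from h import *
aim((464.2,-1.3),115.5,194)"
```

```text
pos [ 435.6 -271.6  243.8] tool x ang -55.6 shift [-206.8 -176.2   50.3] roll 0.155 q6 0.77 q1 -0.17 t 22.0167 grip 23.9 59.64603781700134 [ 1.   0.3 -6.2]
```

Emit:
send_rows(series=[{"fingers": 10, "x": -28, "y": -24, "z": 0, "roll": 0.03}, {"fingers": 10, "x": -56, "y": -48, "z": 0, "roll": 0.06}, {"fingers": 10, "x": -84, "y": -72, "z": 0, "roll": 0.09}, {"fingers": 10, "x": -112, "y": -96, "z": 0, "roll": 0.12}, {"fingers": 10, "x": -140, "y": -120, "z": 0, "roll": 0.155}, {"fingers": 10, "x": -168, "y": -144, "z": 0, "roll": 0.155}, {"fingers": 10, "x": -192, "y": -164, "z": 0, "roll": 0.155}, {"fingers": 10, "x": -207, "y": -176, "z": 5, "roll": 0.155}, {"fingers": 10, "x": -207, "y": -176, "z": 25, "roll": 0.155}, {"fingers": 10, "x": -207, "y": -176, "z": 45, "roll": 0.155}, {"fingers": 10, "x": -207, "y": -176, "z": 50, "roll": 0.155}, {"fingers": 10, "x": -207, "y": -176, "z": 50, "roll": 0.155}])

```text
clock: 23.02
ee_pos: [462.7, -2.1, 191.9]
tool_rot: [0.003, 0.846, -0.534, -0.002]
wrist_force: [-0.4, -0.2, -5.2]
grip_width: 24.0
finger_force: 59.7
```

```bash
python3 -c "
from h import *
c=viewer.get_calibration('wrist');p,d=viewer.read_camera('wrist');cv2.imwrite('pics/w8.png',p[:,:,::-1])
p,d=viewer.read_camera('wrist')
aim((464.2,-1.3),115.5,175)"
```

```text
pos [464.2  -2.4 195.7] tool x ang -64.5 shift [-1.  -0.4 20.7] roll -0.001 q6 0.01 q1 0.43 t 23.1167 grip 24.1 59.709500670433044 [-0.2 -0.4 -3.8]
```

View pics/w8.png

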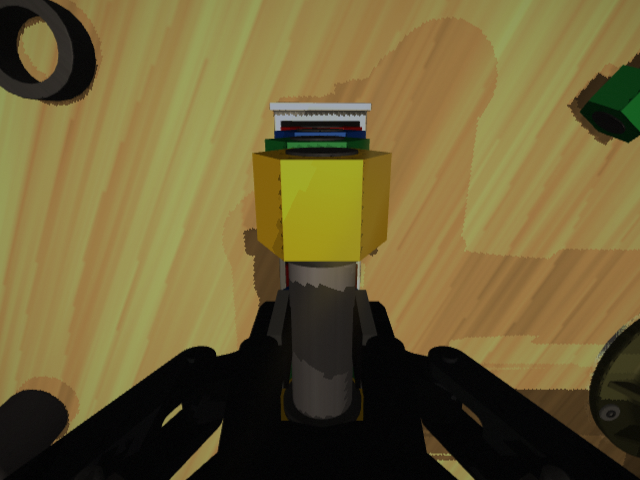

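Yellow is level over the stack: yellow is centred at column 321 and green at 317, an offset of about 2 mm. Lowering.

Emit:
send_rows(series=[{"fingers": 10, "x": -1, "y": -0.5, "z": 7, "roll": 0}, {"fingers": 10, "x": -1, "y": -0.5, "z": 13, "roll": 0}, {"fingers": 10, "x": -1, "y": -0.5, "z": 17, "roll": 0}, {"fingers": 10, "x": -1, "y": -0.5, "z": 18.5, "roll": 0}, {"fingers": 10, "x": -1, "y": -0.5, "z": 19.5, "roll": 0}, {"fingers": 10, "x": -1, "y": -0.5, "z": 20, "roll": 0}, {"fingers": 10, "x": -1, "y": -0.5, "z": 20.5, "roll": 0}, {"fingers": 10, "x": -1, "y": -0.5, "z": 20.5, "roll": 0}])

```text
clock: 23.78
ee_pos: [464.4, -0.7, 175.5]
tool_rot: [-0.0, 0.846, -0.534, 0.0]
wrist_force: [0.7, -0.2, -4.3]
grip_width: 24.1
finger_force: 59.8
```

Emit:
send_rows(series=[{"fingers": 10, "x": 0, "y": 0, "z": 0.5, "roll": 0}, {"fingers": 10, "x": 0, "y": 0, "z": 1, "roll": 0}, {"fingers": 10, "x": 0, "y": 0, "z": 1, "roll": 0}, {"fingers": 10, "x": 0, "y": 0, "z": 1, "roll": 0}])

```text
clock: 24.12
ee_pos: [464.6, -0.7, 174.8]
tool_rot: [-0.0, 0.846, -0.534, 0.0]
wrist_force: [-2.0, 0.9, -1.3]
grip_width: 24.2
finger_force: 60.4
```

Nearly unloaded; 0.5 mm more, then release.

Emit:
send_rows(series=[{"fingers": 10, "x": 0, "y": 0, "z": 0.5, "roll": 0}, {"fingers": 10, "x": 0, "y": 0, "z": 0.5, "roll": 0}, {"fingers": 30, "x": 0, "y": 0, "z": 0.5, "roll": 0}, {"fingers": 50, "x": 0, "y": 0, "z": 0.5, "roll": 0}, {"fingers": 75, "x": 0, "y": 0, "z": 0.5, "roll": 0}, {"fingers": 75, "x": 0, "y": 0, "z": 0.5, "roll": 0}, {"fingers": 75, "x": 0, "y": 0, "z": -10, "roll": 0}, {"fingers": 75, "x": 0, "y": 0, "z": -40, "roll": 0}, {"fingers": 75, "x": 0, "y": 0, "z": -75, "roll": 0}, {"fingers": 75, "x": 0, "y": 0, "z": -110, "roll": 0}, {"fingers": 85, "x": 0, "y": 0, "z": -130, "roll": 0}, {"fingers": 85, "x": 0, "y": 0, "z": -130, "roll": 0}])

```text
clock: 25.12
ee_pos: [465.6, -1.2, 310.8]
tool_rot: [-0.003, 0.846, -0.534, 0.003]
wrist_force: [-0.7, -0.3, 0.4]
grip_width: 85.0
finger_force: 0.0
```

```bash
python3 -c "
from h import *
c=viewer.get_calibration('wrist');p,d=viewer.read_camera('wrist');W=world(d,c)
print(fit(W,210,(200,80,450,400),4))
p,d=viewer.read_camera('scene');cv2.imwrite('pics/s3.png',p[:,:,::-1]);aim((464,-1),115,300)"
```

```text
(array([465.4,  -1.4]), np.float64(115.64191897525242), np.float64(107.1), 3532)
pos [464.7  -0.6 305.7] tool x ang -64.5 shift [0.  0.8 5.7] roll 0.009 q6 0.01 q1 0.44 t 25.2167 grip 84.8 0.0 [-0.1  0.6 -0.8]
```

View pics/s3.png

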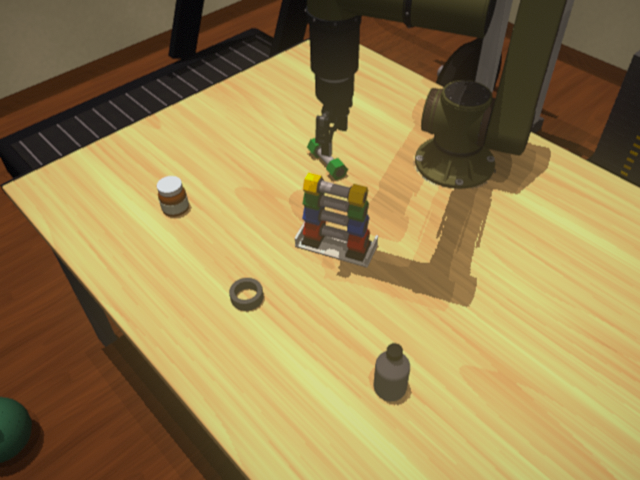

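The stack at (335,215) stands square, red, blue, green, yellow from the bottom. The gripper is clear and the bystanders haven't moved. Handing in.

```bash
python3 -c "
from plant import order
print(order.sign_off())"
```

```text
the job is handed in; nothing more can be done
None
```

All four dumbbells are stacked red, blue, green, yellow on the stand and released, each within about 3 mm of the one below by my measurements; the job is handed in at about 25 s, with no verdict returned.

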